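# Clamp the microtube box on the mixer with its twist-lock hold-down

### The arm

A 7-joint arm with a two-finger parallel gripper is mounted at the origin on a cart in front of the work surface, level with it; the furniture and walls round the work are solid. World frame = base frame: x ahead of the robot, y to its left, z up, the work surface at z = 0. Lengths are in mm, angles in rad, forces in N, time in s.
With the tool pointing down it reaches from about 425 to 875 mm from the base axis. Payload 8.4 kg.
Tool frame: the origin (TCP) lies at the centre of the arm's flange, where the gripper is bolted on; the fingertips stand ahead of it and the grasp point (between the pads) lies 155 mm ahead of it (r.nose_length is the z of the fingertips in the tool frame, in mm); z points along the fingers, y is the line along which they close (so a half turn about z gives the same grasp; the last joint's range is limited). The gripper opens to 85 mm and grips with 20 to 120 N. Pads are 22 mm wide; open, the fingers measure 114 mm over their backs; the gripper's body (76 mm by 85 mm) begins 54 mm behind the grasp point. The pads swing forward as they close: fully open they stand 13 mm farther back than shut.
Start: joints at [1.157, 0.333, 0.04, 1.465, -0.013, 1.343, -0.059], TCP at [201.236, -618.043, 404.708] pointing down, gripper open.
Joint ranges: [-2.58, 2.58], [-0.38, 2.09], [-1.3, 1.39], [0.25, 2.4], [-1.5, 4.64], [0.08, 2.09], [-2.65, 2.65]. Speed limits (rad/s): [2.22, 2.22, 2.79, 2.79, 3.14, 3.14, 3.14].

### API

Orientations are given as a rotation vector (axis times angle).
In Python, from plant import r, ik, vision, recognise, trace gives the robot as it stands. The module is installed in compiled form; this text tells all that it offers. Calls block until the motion is done:
- r.move_ptp(position, orientation): joint-space move of the TCP to a pose.
- r.servo_line(position, attitude=None, v=150, f_stop=None): straight line of the TCP; attitude=None keeps the orientation; v is the mean speed in mm/s. With f_stop (N) it stops when the force on the tool has changed by that much, and returns True; else False.
- r.move_joints(angles): joint-space move.
- r.set_gripper(opening, squeeze=None): finger opening in mm; squeeze is the grip in N (None keeps the last); returns when the fingers have stopped.
- r.hold(seconds).
- ik(position, orientation): joint angles nearest the present ones, or None.
- r.get_state(): the state.
- vision.grab_frame(name): name is "side" or "top" or "wrist"; returns the picture (400x640x3 uint8, blue, green, red); there is no depth.
- vision.camera_info(name): a dict with "fx", "fy", "cx", "cy" (pixels), "cam_to_world" (4x4, takes a point from camera to world coordinates). Camera axes: x right, y up, looking along -z (the intrinsics and any distortion apply to the point x, -y, -z); pixel columns grow to the right and rows downward; lengths in mm; the calibration is good to about 2 mm. A picture is of the moment at which its call begins: read the wrist's pose just before it. camera_info takes no time and is no camera call; for the wrist camera it gives the pose at the moment of the call.
A pose or a line that the arm cannot do raises r.PlanningError and nothing moves.
- r.close_job(): hands the job in; it is judged then, once.
Trained networks look in the newest picture that a camera, given by its name, has taken for a name from the list of things; names that differ only in an ending like _2 or _b are one class to them, and where a whole thing is asked for, a point or a joint stands for the part that bears it (a point fixed in the world has none). Each returns a list of dicts, best first, with "conf" (0 to 1); they miss things now and then, are a little off and sometimes report something else, mostly with a low value. They report only what shows in the picture. A call takes as long as a camera call. They do not tell look-alikes from the thing itself.
- recognise(thing, camera): "location" ([x, y, z] in mm, in the coordinates of the camera as it stood for that picture, good to about 4 mm: the middle of the surface that is visible of it).
- trace(thing, camera): "pixels" (400x640 bool, what is visible of it).
The state is a dict: "time": time; "qpos": joint angles; "dq": joint speeds; "joint_torque": joint torques, N m; "tcp_pos": TCP position; "ee_rot": TCP orientation; "wrist_force": force on the tool from outside, world axes, zero at the start; "ft_torque": the same for the moment, N m; "grip_width": finger opening in mm; "gripper_force": force on a finger pad.
Only numpy, scipy, OpenCV 4.12 (cv2) and the standard library are available. Lean on these libraries where they do the work, as an engineer would, in place of code of your own. Each camera call takes 0.05 s, during which the arm holds its last target. There are 200 camera calls.

### The job

Clamp the blue microtube box on the mixer before it is run: turn the blue handle of the hold-down anticlockwise (seen from above) until it is fully unlocked, slide the rod down until its rubber foot presses on the lid of the box with about 12 N, and, still pressing, turn the handle fully back to lock it. When you let go, the locked rod must go on pressing the box down with 8 to 16 N; never load the box with more than 25 N, do not shift it, and leave the things around alone.

Things in the scene. Friction and masses are not known exactly. Their poses are not given: they have to be found in the camera images.
- mixer: rack mixer, fixed: white housing, platform 200 x 190 mm, 43 mm up, with a black insert; at the back a steel column and an arm that carries the lock head (44 x 32 mm, top 193 mm up, the highest part), through which the rod passes. Origin on the worktop under the rod's axis, about which the handle turns; its x points to the column (94 mm away), z up
- hold_down: the telescoping rod, with a black rubber foot (disc 40 mm across) at its lower end that does not turn; origin at the centre of the foot's underside. It slides up and down only: fully up the origin is 140 mm over the worktop, travel 45 mm. The rubber gives 1 mm per 25 N. Unlocked, a seal drags with about 3 N either way and the rod (0.2 kg) stays where it is left; locked, it holds about 45 N
- handle (a joint): angle of the handle, rad; 0 is fully locked (a stop; the bar then lies along the mixer's x), growing anticlockwise seen from above, 1.4 is fully unlocked (a stop). An oval cam on the rod bites between brake shoes over the last 0.4 rad towards 0 (up to about half a N m) and stays where it is left; above 0.6 it turns freely and the rod slides
- handle_grip (a point): point on the axis in the blue T-handle at the top of the rod, 16 mm over the underside of its bar, 111 mm over the underside of the foot; the bar is 48 mm long, 13 mm thick and 28 mm high. The bar lies along this point's x axis (grip it across y, from above); it moves down with the rod and turns with it, 1 : 1. Below the bar there are only the 17 mm collar and the 13 mm rod
- rack_box: blue microtube box with a clear closed lid, 120 x 154 x 60 mm, 0.3 to 0.65 kg, loose on the foam insert under the foot; origin at the centre of its underside. The lid's top is 60 mm over the origin and stiff
- white_box: white carton, 66 x 98 x 34 mm, loose, right of the mixer; leave it alone
- lab_timer: white bench timer, 62 x 68 x 20 mm, loose, right of the mixer; leave it alone
- tube_rack: white two-tier tube rack, 129 x 78 x 55 mm, loose, left of the mixer; leave it alone
- petri: petri dish, 62 mm across, 16 mm high, loose, left of the mixer; leave it alone
Not all that is in view belongs to the job. What is shaped like the rack_box but green is not meant.

How it is judged (in metres and radians):
On the way, in this order (a step that is already met when the one before it is completed fails the run):
1. the handle is unlocked with the foot still clear of the box (value of joint handle above 1.15 rad and contact force between hold_down and rack_box below 0.5 N), for 0.1 s.
2. the foot presses on the lid while the handle is still unlocked (value of joint handle above 1 rad and contact force between hold_down and rack_box above 4 N), for 0.1 s.
At the end, for the whole second after the job is handed in: The handle is turned back to within 0.15 rad of fully locked, and the foot of the released rod presses on the box with 8 to 16 N; the box is level (0.05 rad), at rest and within 10 mm of where it stood (value of joint handle below 0.15 rad and contact force between hold_down and rack_box between 8 and 16 N and angle between rack_box's own z axis and vertical below 0.05 rad and linear speed of rack_box below 0.01 m/s and distance of rack_box from where it was at the start of the episode below 0.01 m); the robot touches nothing.
It fails at once if the foot loads the box with more than 25 N (contact force between hold_down and rack_box above 25 N).
It fails at once if the box is shifted by more than 10 mm (distance of rack_box from where it was at the start of the episode above 0.01 m).
It fails at once if a thing standing round the mixer is moved by more than 10 mm (distance of any of white_box, lab_timer, tube_rack, petri from where it was at the start of the episode above 0.01 m).
It also fails if it takes over 54 s, if anything falls off the work surface, if the arm or the gripper's body presses on something with over 40 N, if the wrist force passes 120 N, or if a joint passes its speed limit or range.

## Working session

There is one attempt and no reset: what is moved stays moved. The work goes in short steps, each a Python script; the robot and the scene stay as the last script left them, time stands still between calls to the robot, and variables do not carry over. Pictures are saved under pics/ and viewed, at most 10 in all, crops included, and the job is handed in when it is done.

```bash
mkdir -p pics
cat > h.py <<'E'
import numpy as np, cv2
from plant import r, ik, vision, recognise, trace
from scipy.spatial.transform import Rotation as R
def w(cam,p):
    T=np.array(vision.camera_info(cam)["cam_to_world"]); return (T@np.r_[p,1])[:3]
def ray(cam,u,v,z):
    c=vision.camera_info(cam);T=np.array(c["cam_to_world"])
    d=T[:3,:3]@np.array([(u-c["cx"])/c["fx"],-(v-c["cy"])/c["fy"],-1]);o=T[:3,3]
    return o+d*(z-o[2])/d[2]
def proj(cam,P):
    c=vision.camera_info(cam);T=np.linalg.inv(np.array(c["cam_to_world"]));p=T@np.r_[P,1]
    return c["cx"]+c["fx"]*p[0]/-p[2], c["cy"]-c["fy"]*p[1]/-p[2]
E
python3 - <<'E'
from h import *
np.set_printoptions(precision=1,suppress=True)
ims=[]
for c in ("top","side"):
    im=vision.grab_frame(c); cv2.imwrite(f"pics/{c}0.png",im)
    print(c,{k:v for k,v in vision.camera_info(c).items()})
    for t in ("mixer","hold_down","handle_grip","rack_box","white_box","tube_rack"):
        for d in recognise(t,c)[:3]: print(t,round(d["conf"],2),w(c,d["location"]),np.array(proj(c,w(c,d["location"]))))
print(r.get_state(), r.nose_length)
E
```

```text
top {'fx': 408.82716565460345, 'fy': 408.82716565460345, 'cx': 320.09512936958424, 'cy': 203.8365555687358, 'cam_to_world': array([[   0. ,    1. ,   -0.1,  333.5],
       [  -1. ,    0. ,    0. ,  314.9],
       [   0. ,    0.1,    1. , 1478.9],
       [   0. ,    0. ,    0. ,    1. ]])}
mixer 0.76 [625.5 240.   43.9] [334.7 171.3]
hold_down 0.43 [549.4 235.9 256.9] [339.5 182. ]
rack_box 0.77 [535.8 227.1 111.2] [339.2 193.5]
rack_box 0.67 [453.  714.6  59.5] [197.2 215.9]
white_box 0.75 [424.8 -87.6  30.4] [425.4 229.8]
tube_rack 0.73 [547.2 511.9  54.2] [257.2 190.7]
side {'fx': 453.8896617851445, 'fy': 453.8896617851445, 'cx': 326.77997211167155, 'cy': 198.6547436387131, 'cam_to_world': array([[  -0.8,    0.4,   -0.4, -124.1],
       [  -0.6,   -0.5,    0.6, 1199.4],
       [   0. ,    0.8,    0.7, 1103.7],
       [   0. ,    0. ,    0. ,    1. ]])}
mixer 0.69 [559.  244.3  73.4] [310.8 199.1]
hold_down 0.76 [543.7 239.9 236. ] [315.1 161.9]
handle_grip 0.66 [545.6 241.3 245.7] [314.4 159.4]
rack_box 0.79 [438.4 734.2  59.9] [241.8 319.3]
rack_box 0.69 [521.5 259.8 111.5] [317.2 197.2]
white_box 0.62 [419.  -71.2  40.6] [388.9 174.4]
tube_rack 0.59 [536.3 518.3  47.5] [265.4 256.4]
{'time': 0.7, 'qpos': array([ 1.2,  0.3,  0. ,  1.5, -0. ,  1.3, -0.1]), 'dq': array([-0.,  0., -0., -0.,  0., -0., -0.]), 'joint_torque': array([ -0. , -65.8,   1.4, -40.6,   0. ,   0. ,   0. ]), 'tcp_pos': array([ 201.2, -618. ,  404.7]), 'ee_rot': array([-3.1, -0.5,  0. ]), 'wrist_force': array([0. , 0.3, 0.2]), 'ft_torque': array([-0.,  0., -0.]), 'gripper_force': 0.0, 'grip_width': 85.43198065739152} 173.4
```

Run:
```python
import cv2,numpy as np
a=cv2.imread("pics/top0.png");b=cv2.imread("pics/side0.png")
v=np.vstack([cv2.resize(a[60:300,130:530],(800,480))]);cv2.imwrite("pics/t1.png",v)
c1=cv2.resize(a[130:230,280:400],(480,400),interpolation=2);c2=cv2.resize(b[130:230,265:345],(320,400),interpolation=2)
cv2.imwrite("pics/c1.png",np.hstack([c1,c2]))
```

```text
(no output)
```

View pics/t1.png

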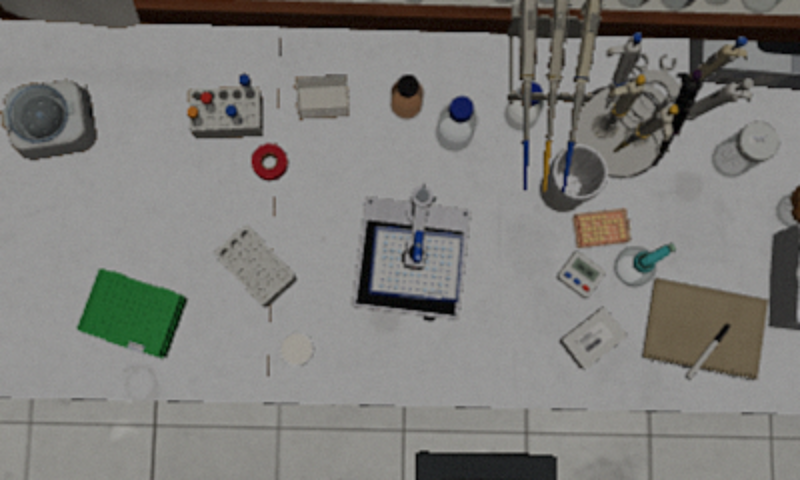

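View pics/c1.png

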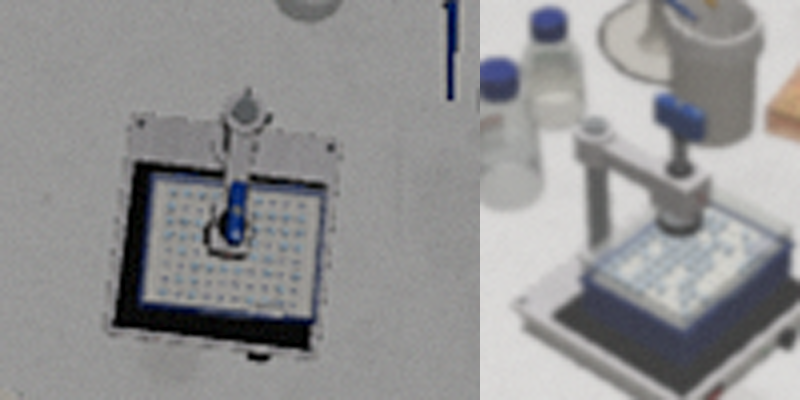

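The blue box on the mixer sits at top px (339,193); its look-alike, the green box, is at (197,216). The handle is at about (339,182) and lies along the arm, so it is locked. The other blue items are bottle caps at about (360,115) and pipettes at (395,140), and none of them match. Next I'll go above the handle for a close wrist view.

```bash
cat >> h.py <<'E'
def rot(psi): return (R.from_euler('z',psi)*R.from_euler('x',np.pi)).as_rotvec()
E
python3 - <<'E'
from h import *
np.set_printoptions(precision=3,suppress=True)
for psi in (-.12,.6,1.28,-.12+np.pi,-.12-np.pi): print(psi,ik([545,240,411],rot(psi)))
r.move_ptp([300,-380,480],rot(-.12)); r.move_ptp([450,0,500],rot(-.12)); r.move_ptp([520,240,560],rot(-.12))
print(r.get_state()["time"], r.get_state()["tcp_pos"],vision.camera_info("wrist"))
im=vision.grab_frame("wrist"); cv2.imwrite("pics/w0.png",im)
for t in ("hold_down","handle_grip","rack_box","mixer"):
    for d in recognise(t,"wrist")[:2]: print(t,d["conf"],w("wrist",d["location"]),proj("wrist",w("wrist",d["location"])))
E
```

```text
-0.12 [ 0.335  0.4   -1.06   1.554  0.352  1.395 -2.444]
0.6 [ 0.344  0.406 -1.075  1.554  0.361  1.398 -1.73 ]
1.28 [ 0.401  0.453 -1.177  1.551  0.421  1.42  -1.095]
3.021592653589793 [ 0.413  0.465 -1.199  1.551  0.436  1.425  0.636]
-3.2615926535897932 [ 0.413  0.465 -1.199  1.551  0.436  1.425  0.636]
4.2667 [520.612 238.443 559.484] {'fx': 275.8747708456844, 'fy': 275.8747708456844, 'cx': 318.8292175724777, 'cy': 203.2728919013188, 'cam_to_world': array([[ -0.121,   0.943,   0.309, 600.724],
       [ -0.993,  -0.115,  -0.036, 227.243],
       [  0.002,  -0.311,   0.95 , 529.54 ],
       [  0.   ,   0.   ,   0.   ,   1.   ]])}
hold_down 0.78 [550.287 232.564 261.008] (np.float64(318.9309413080403), np.float64(167.26268951216963))
hold_down 0.32 [550.08  212.694 113.025] (np.float64(331.97889050189264), np.float64(147.25260161529087))
handle_grip 0.58 [553.546 238.026 256.058] (np.float64(313.31573196327975), np.float64(163.67604070798836))
rack_box 0.97 [461.736 708.584  61.874] (np.float64(66.92219349134027), np.float64(225.7119441114071))
rack_box 0.84 [550.462 210.527 115.013] (np.float64(333.85977557359854), np.float64(146.85774819307596))
mixer 0.79 [626.405 233.006  47.635] (np.float64(313.3827103397213), np.float64(96.9130090863677))
```

View pics/w0.png

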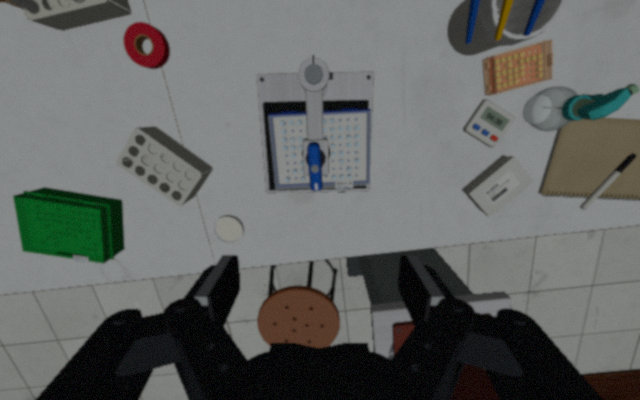

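The blue handle is at about px (315,165), above the blue-rimmed box at (320,150). The green decoy is at (68,225). I'll take one closer view and fit the bar's silhouette.

```bash
cat > fit.py <<'E'
from h import *
from scipy.optimize import minimize
def blue(cam,im,P):
    m=trace("handle_grip",cam); h=cv2.cvtColor(im,cv2.COLOR_BGR2HSV)
    b=((abs(h[...,0].astype(int)-110)<16)&(h[...,1]>110)&(h[...,2]>30)).astype(np.uint8)
    if m: b&=cv2.dilate(m[0]["pixels"].astype(np.uint8),np.ones((7,7)))
    n,l,s,c=cv2.connectedComponentsWithStats(b); k=1+np.argmax(s[1:,4]); return l==k
def sil(cam,x,y,a,z0):
    P=[]
    for sx in(-24,24):
        for sy in(-6.5,6.5):
            for z in(z0,z0+28): P.append(proj(cam,[x+sx*np.cos(a)-sy*np.sin(a),y+sx*np.sin(a)+sy*np.cos(a),z]))
    H=cv2.convexHull(np.float32(P)); im=np.zeros((400,640),np.uint8)
    cv2.fillConvexPoly(im,np.int32(np.round(H*64)),255,cv2.LINE_AA,6); return im/255.
def fit(cam,mask,x0,z0=235):
    f=lambda p:np.abs(sil(cam,*p,z0)-mask).sum()/mask.sum()
    return min((minimize(f,[x0[0],x0[1],x0[2]+d],method="Nelder-Mead",options=dict(initial_simplex=np.array([x0[0],x0[1],x0[2]+d])+np.array([[0,0,0],[8,0,0],[0,8,0],[0,0,.2]]))) for d in(-.1,0,.1)),key=lambda q:q.fun)
E
python3 - <<'E'
from fit import *
np.set_printoptions(precision=3,suppress=True)
r.servo_line([515,243,448]); print(r.get_state()["qpos"],r.get_state()["time"])
out=[]
for c in("wrist","top","side"):
    im=vision.grab_frame(c); m=blue(c,im,None); q=fit(c,m,[549,237,-.12]); print(c,m.sum(),q.x,q.fun)
    if c=="wrist":
        o=im.copy(); 
        cs,_=cv2.findContours((sil(c,*q.x,235)>.5).astype(np.uint8),0,2); cv2.drawContours(o,cs,-1,(0,0,255),1)
        cs,_=cv2.findContours(m.astype(np.uint8),0,2); cv2.drawContours(o,cs,-1,(0,255,0),1); cv2.imwrite("pics/w1.png",o)
E
```

```text
[ 0.231  0.253 -0.889  1.563  0.198  1.418 -2.363] 5.4167
wrist 1285 [548.263 237.247  -0.046] 0.5484702830548561
top 132 [548.382 243.74   -0.303] 1.7822638146167558Traceback (most recent call last):
  File "<stdin>", line 6, in <module>
  File "fit.py", line 17, in fit
    return min((minimize(f,[x0[0],x0[1],x0[2]+d],method="Nelder-Mead",options=dict(initial_simplex=np.array([x0[0],x0[1],x0[2]+d])+np.array([[0,0,0],[8,0,0],[0,8,0],[0,0,.2]]))) for d in(-.1,0,.1)),key=lambda q:q.fun)
  File "fit.py", line 17, in <genexpr>
    return min((minimize(f,[x0[0],x0[1],x0[2]+d],method="Nelder-Mead",options=dict(initial_simplex=np.array([x0[0],x0[1],x0[2]+d])+np.array([[0,0,0],[8,0,0],[0,8,0],[0,0,.2]]))) for d in(-.1,0,.1)),key=lambda q:q.fun)
                ~~~~~~~~^^^^^^^^^^^^^^^^^^^^^^^^^^^^^^^^^^^^^^^^^^^^^^^^^^^^^^^^^^^^^^^^^^^^^^^^^^^^^^^^^^^^^^^^^^^^^^^^^^^^^^^^^^^^^^^^^^^^^^^^^^^^^^^^^^^^^^^^^^^^^^^^^^^^^^^^^
    res = _minimize_neldermead(fun, x0, args, callback, bounds=bounds,
                               **options)
    fsim[j] = func(sim[j])
              ~~~~^^^^^^^^
    fx = function(np.copy(x), *(wrapper_args + args))
  File "fit.py", line 16, in <lambda>
    f=lambda p:np.abs(sil(cam,*p,z0)-mask).sum()/mask.sum()
                      ~~~^^^^^^^^^^^
  File "fit.py", line 12, in sil
    for z in(z0,z0+28): P.append(proj(cam,[x+sx*np.cos(a)-sy*np.sin(a),y+sx*np.sin(a)+sy*np.cos(a),z]))
                                 ~~~~^^^^^^^^^^^^^^^^^^^^^^^^^^^^^^^^^^^^^^^^^^^^^^^^^^^^^^^^^^^^^^^^^
  File "h.py", line 11, in proj
    c=vision.camera_info(cam);T=np.linalg.inv(np.array(c["cam_to_world"]));p=T@np.r_[P,1]
ValueError: time passes only in moves, steps and waits
```

View pics/w1.png

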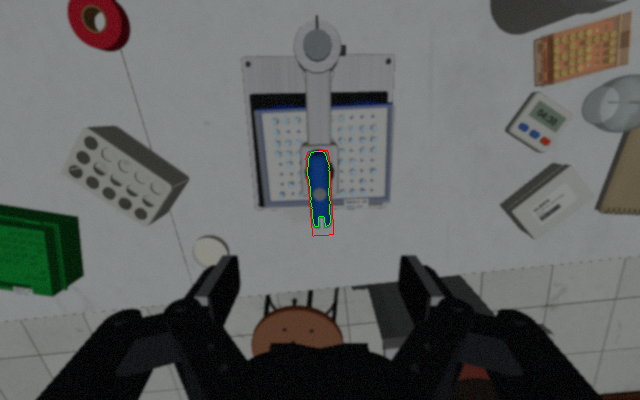

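The close view confirms the T-handle: its bar runs rows 150–228 at column 319, with the axis disc at (320,194). The silhouette came out shorter than my model, so I'll check the height as well as the axis.

Run:
```python
from h import *
np.set_printoptions(precision=2,suppress=True)
for z in (263,258,250,235): print(z,"disc",ray("wrist",320,194,z)[:2],"front",ray("wrist",321,228,z)[:2],"back",ray("wrist",318,150,z)[:2])
print("column",ray("wrist",317,45,190)[:2],ray("wrist",317,45,180)[:2])
c=[ray("wrist",*p,43)[:2] for p in((243,58),(393,57),(392,208),(251,207))];print("platform",c)
a=cv2.imread("pics/w0.png");b=cv2.imread("pics/w1.png");s=cv2.imread("pics/side0.png")
A=cv2.resize(a[130:200,290:345],(385,490),interpolation=2);S=cv2.resize(s[140:210,285:345],(420-6,490),interpolation=2)
cv2.imwrite("pics/z.png",np.hstack([A,S]))
print(proj("side",[548.5,236.5,263]),proj("side",[548.5,236.5,235]),proj("side",[548.5,236.5,193]),proj("side",[548.5,236.5,140]))
```

```text
263 disc [550.44 236.76] front [528.89 238.7 ] back [575.95 234.86]
258 disc [549.   236.91] front [526.76 238.91] back [575.33 234.95]
250 disc [546.69 237.15] front [523.34 239.25] back [574.34 235.09]
235 disc [542.37 237.6 ] front [516.95 239.89] back [572.48 235.36]
column [642.73 227.74] [644.81 227.55]
platform [array([670.05, 316.46]), array([649.32, 134.38]), array([453.91, 142.89]), array([479.58, 344.23])]
(np.float64(314.5048756092152), np.float64(153.9544825092581)) (np.float64(314.5153722682434), np.float64(161.08995573833775)) (np.float64(314.5306277331775), np.float64(171.46039468869012)) (np.float64(314.549085072738), np.float64(184.0074205529359))
```

View pics/z.png

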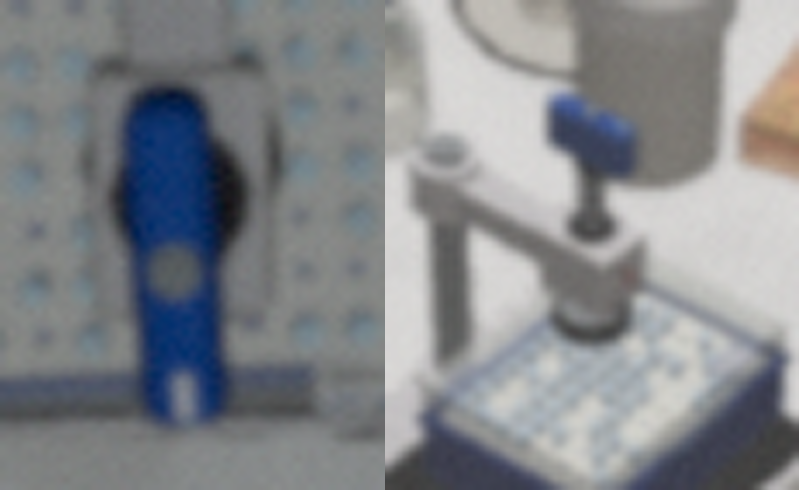

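Everything agrees at bar top z 263: the bar measures 47 mm, the column is 93 mm from the axis, and the yaw is about −0.09. Axis is at about (550.5, 236.8). Gripping now.

```bash
cat >> h.py <<'E'
def st(s=""):
    q=r.get_state(); R_=R.from_rotvec(q["ee_rot"]).as_matrix(); psi=np.arctan2(R_[1,0],R_[0,0])
    print(s,"t%.2f"%q["time"],"p",np.round(q["tcp_pos"],1),"psi %.3f"%psi,"F",np.round(q["wrist_force"],1),"M",np.round(q["ft_torque"],2),"w %.1f g %.0f"%(q["grip_width"],q["gripper_force"]),flush=True); return q
E
python3 - <<'E'
from h import *
st(); r.servo_line([550.5,236.8,445],rot(-.29)); st("hi"); r.servo_line([550.5,236.8,445],rot(-.09)); st("rot test")
r.servo_line([550.5,236.8,406],v=80); st("down")
r.set_gripper(30,60); st("30"); r.set_gripper(0,60); st("grip")
E
```

```text
t5.72 p [515.1 243.1 448.5] psi -0.120 F [-0.6  0.5  0.3] M [ 0.02 -0.04  0.  ] w 85.5 g 0
hi t6.11 p [550.7 236.8 444.7] psi -0.289 F [-0.1  0.8  0.9] M [ 0.01  0.02 -0.02] w 85.7 g 0
rot test t6.46 p [549.9 237.2 445.3] psi -0.092 F [ 0.3 -0.4  0.3] M [ 0.02 -0.04  0.02] w 85.6 g 0
down t7.10 p [550.5 236.9 405.9] psi -0.090 F [-0.  -0.1  0.2] M [ 0.01  0.   -0.02] w 85.5 g 0
30 t7.67 p [550.5 236.8 406. ] psi -0.090 F [-0.4  0.7  0.3] M [0.   0.01 0.01] w 29.8 g 0
grip t7.97 p [550.5 237.5 406.4] psi -0.089 F [1.3 4.9 0.5] M [ 1.06 -0.38  0.02] w 11.6 g 60
```

Run:
```python
from h import *
x,y=550.5,237.8
r.servo_line([x,y,406],v=20); st("shift")
for i,a in enumerate(np.arange(.12,1.45,.12)):
    r.servo_line([x,y,406],rot(-.09+a))
    q=st("%.2f"%a)
    if np.linalg.norm(q["wrist_force"])>35: break
```

```text
shift t8.22 p [550.6 237.9 406.4] psi -0.090 F [1.7 2.6 2.9] M [ 0.55 -0.24  0.04] w 11.8 g 60
0.12 t8.48 p [550.6 237.9 406.3] psi 0.027 F [0.7 2.4 4. ] M [ 0.8  -0.28  0.24] w 12.2 g 60
0.24 t8.75 p [550.6 238.1 406.3] psi 0.146 F [3.1 3.4 4.9] M [ 1.13 -0.45  0.2 ] w 11.9 g 60
0.36 t9.02 p [550.5 238.2 406. ] psi 0.266 F [2.2 3.9 2.7] M [ 1.32 -0.6   0.04] w 12.0 g 60
0.48 t9.28 p [550.4 238.3 405.8] psi 0.387 F [2.4 5.8 1.3] M [ 1.53 -0.74 -0.01] w 11.8 g 60
0.60 t9.55 p [550.4 238.4 405.8] psi 0.507 F [1.8 5.2 1.4] M [ 1.66 -0.67 -0.02] w 12.1 g 60
0.72 t9.82 p [550.3 238.6 405.8] psi 0.627 F [1.2 6.8 0.3] M [ 1.84 -0.59  0.07] w 11.7 g 60
0.84 t10.08 p [550.1 238.6 405.6] psi 0.747 F [1.4 7.  1. ] M [ 1.84 -0.31  0.04] w 12.0 g 60
0.96 t10.35 p [550.  238.7 405.6] psi 0.867 F [0.8 7.2 0.5] M [ 1.92 -0.26  0.06] w 11.8 g 60
1.08 t10.62 p [550.  238.8 405.5] psi 0.987 F [0.1 7.2 0.3] M [ 1.98 -0.14  0.05] w 11.9 g 60
1.20 t10.88 p [549.9 238.9 405.5] psi 1.108 F [ 0.6  8.9 -0.4] M [ 2.05 -0.13  0.07] w 11.6 g 60
1.32 t11.15 p [549.8 239.  405.5] psi 1.228 F [-0.2  8.3 -0.9] M [ 2.11 -0.05 -0.03] w 11.8 g 60
1.44 t11.42 p [549.8 238.9 405.5] psi 1.346 F [-1.   7.6 -0.1] M [ 2.27  0.03 -0.81] w 11.9 g 60
```

The handle is unlocked: the stop was felt at about 1.4 with Mz −0.8. Now I'll centre it and slide down carefully.

```bash
cat >> h.py <<'E'
def fz(n=8):
    v=[]
    for _ in range(n): r.hold(.02); v.append(r.get_state()["wrist_force"])
    return np.mean(v,0)
E
python3 - <<'E'
from h import *
x,y,A=550.3,239.6,rot(-.09+1.385)
r.servo_line([x,y,406],A); st("ctr"); print(fz())
for z in (400,394,388): r.servo_line([x,y,z],A,v=30); st(z)
hit=r.servo_line([x,y,366],A,v=8,f_stop=4); st(hit); print(fz())
E
```

```text
ctr t11.67 p [549.8 240.  405.4] psi 1.294 F [-0.5  5.5 -1.3] M [ 1.49  0.12 -0.  ] w 11.7 g 59
[-0.84921188  5.40487502 -1.05792263]
400 t12.15 p [549.8 239.8 398.9] psi 1.295 F [ 0.1  6.  -4.2] M [ 1.65  0.01 -0.03] w 11.9 g 59
394 t12.50 p [549.9 239.8 392.9] psi 1.295 F [ 0.1  6.3 -4.3] M [ 1.65 -0.   -0.04] w 11.9 g 59
388 t12.85 p [549.8 239.8 386.9] psi 1.295 F [-0.6  6.5 -4.2] M [ 1.69 -0.01 -0.02] w 11.9 g 59
True t13.32 p [549.7 240.3 386.7] psi 1.296 F [0.7 1.1 0.6] M [ 0.29 -0.22 -0.03] w 11.8 g 60
[0.60275579 1.14386322 0.6059377 ]
```

Run:
```python
from h import *
x,y,A=550.3,239.6,rot(-.09+1.385)
z=386
while z>362:
    z-=1.0
    h=r.servo_line([x,y,z],A,v=8,f_stop=8); f=r.get_state()["wrist_force"]; q=r.get_state()
    print(z,h,"%.2f t%.2f"%(q["tcp_pos"][2],q["time"]),np.round(f,1),flush=True)
    if f[2]>4 : break
print(fz()); st()
```

```text
385.0 False 384.73 t13.93 [-2.3  4.4 -0.9]
384.0 False 383.85 t14.21 [-2.6  4.8 -0.5]
383.0 False 383.23 t14.48 [-3.7  4.6  2.2]
382.0 True 383.02 t14.69 [-1.7  0.7  4.9]
[-1.98930281  0.44354321  5.75370903]
 t14.82 p [549.7 240.6 383. ] psi 1.296 F [-2.   0.9  6. ] M [0.02 0.49 0.01] w 11.8 g 60
```

Run:
```python
from h import *
x,y,A=550.3,239.6,rot(-.09+1.385)
z=382.8
for i in range(40):
    r.servo_line([x,y,z],A,v=5); f=fz(5)
    print("%.2f %.2f t%.2f"%(z,r.get_state()["tcp_pos"][2],r.get_state()["time"]),np.round(f,1),flush=True)
    if f[2]>12.2: break
    z-=.2 if f[2]<9 else .1
st()
open("z","w").write(str(z))
```

```text
382.80 383.11 t15.43 [-3.7  3.7  4.4]
382.60 383.10 t15.76 [-4.2  3.5  5.6]
382.40 383.06 t16.09 [-3.9  3.2  7.3]
382.20 383.05 t16.43 [-4.9  3.1  8.1]
382.00 382.98 t16.76 [-5.1  2.7  9.4]
381.90 382.98 t17.09 [-5.2  2.8 10.6]
381.80 382.97 t17.43 [-5.2  2.5 11. ]
381.70 382.93 t17.76 [-5.6  2.4 11.5]
381.60 382.89 t18.09 [-6.   2.5 12. ]
381.50 382.86 t18.43 [-5.8  2.7 12.5]
 t18.43 p [550.  240.4 382.9] psi 1.296 F [-5.3  2.8 11.5] M [ 0.53  1.61 -0.06] w 12.0 g 61
```

Contact is confirmed: stiffness is about 30 N/mm, and it presses at about 12 N. Now I'll turn the handle back while regulating the force.

Run:
```python
from h import *
x,z=550.3,float(open("z").read())
for a in np.arange(1.285,-.07,-.1):
    y=239.6 if a>.6 else 239.2
    r.servo_line([x,y,z],rot(-.09+a)); f=fz(4); q=st("%.2f z%.2f Fz %.1f"%(a,z,f[2]))
    if a>.45: z-=np.clip((12.5-f[2])*.08,-.3,.3)
st()
open("z","w").write(str(z))
```

```text
1.28 z381.50 Fz 11.4 t18.74 p [550.  240.3 382.8] psi 1.195 F [-4.9  2.3 11.6] M [ 0.52  1.38 -0.06] w 12.0 g 61
1.18 z381.41 Fz 12.2 t19.06 p [550.1 240.3 382.8] psi 1.095 F [-4.1  2.9 11.8] M [ 0.47  1.34 -0.06] w 11.9 g 61
1.08 z381.39 Fz 11.9 t19.38 p [550.2 240.2 382.8] psi 0.995 F [-4.5  1.7 11.5] M [ 0.41  1.26 -0.06] w 12.1 g 61
0.98 z381.34 Fz 12.0 t19.69 p [550.3 240.1 382.8] psi 0.895 F [-3.5  1.3 11.7] M [ 0.41  1.25 -0.08] w 11.6 g 61
0.88 z381.31 Fz 12.2 t20.01 p [550.4 240.  382.8] psi 0.795 F [-3.8  2.  12.4] M [ 0.31  1.2  -0.  ] w 12.2 g 61
0.78 z381.28 Fz 12.1 t20.32 p [550.4 239.9 382.8] psi 0.695 F [-4.   1.9 11.5] M [ 0.21  1.16 -0.06] w 11.7 g 61
0.68 z381.25 Fz 12.3 t20.64 p [550.5 239.8 382.7] psi 0.595 F [-3.7  0.9 13.3] M [ 0.09  1.14 -0.06] w 11.7 g 61
0.58 z381.23 Fz 11.9 t20.96 p [550.5 239.5 382.7] psi 0.495 F [-3.6  0.9 11.6] M [ 0.28  1.08 -0.04] w 11.7 g 61
0.48 z381.19 Fz 12.5 t21.27 p [550.5 239.4 382.7] psi 0.395 F [-4.   0.1 13.1] M [ 0.18  1.16 -0.01] w 12.1 g 61
0.38 z381.19 Fz 12.9 t21.59 p [550.4 239.4 382.7] psi 0.295 F [-4.6  0.7 13.6] M [ 0.01  1.23 -0.03] w 11.8 g 61
0.28 z381.19 Fz 12.9 t21.91 p [550.4 239.3 382.7] psi 0.195 F [-4.5  1.4 12.9] M [-0.12  1.18 -0.07] w 11.9 g 61
0.18 z381.19 Fz 13.1 t22.23 p [550.5 239.3 382.7] psi 0.095 F [-4.8  0.5 12.9] M [-0.21  1.19 -0.05] w 11.8 g 61
0.08 z381.19 Fz 13.2 t22.54 p [550.4 239.1 382.7] psi -0.006 F [-5.4 -0.3 13.4] M [-0.27  1.29 -0.1 ] w 11.9 g 61
-0.02 z381.19 Fz 12.9 t22.86 p [550.5 239.1 382.7] psi -0.106 F [-4.5  0.2 12.7] M [-0.31  1.27 -0.2 ] w 11.9 g 61
 t22.86 p [550.5 239.1 382.7] psi -0.106 F [-4.5  0.2 12.7] M [-0.31  1.27 -0.2 ] w 11.9 g 61
```

Run:
```python
from h import *
x,y,z=550.3,239.2,float(open("z").read())
for a in (-.05,-.08,-.11):
    r.servo_line([x,y,z],rot(-.09+a)); f=fz(4); q=st("%.2f Fz %.1f"%(a,f[2]))
    if abs(q["ft_torque"][2])>.8: break
im=vision.grab_frame("top");im2=vision.grab_frame("side")
cv2.imwrite("pics/e.png",np.hstack([cv2.resize(im[140:220,300:380],(400,400),interpolation=2),cv2.resize(im2[120:200,275:355],(400,400),interpolation=2)]))
```

```text
-0.05 Fz 13.1 t23.18 p [550.4 239.1 382.8] psi -0.139 F [-3.9 -0.6 13.7] M [-0.47  1.22  0.67] w 11.9 g 62
-0.08 Fz 13.6 t23.49 p [550.4 239.1 382.7] psi -0.169 F [-3.7 -0.  13.7] M [-0.48  1.19  1.22] w 11.8 g 68
```

The lock stop is felt at psi of about −0.12 (Mz +1.2). I'll relax the twist, unload the tool against the locked rod, and check that the rod stays put before releasing.

Run:
```python
from h import *
x,y,z=550.3,239.2,float(open("z").read())
r.servo_line([x,y,z],rot(-.14)); f=fz(4); st("relax twist Fz %.1f"%f[2])
for dz in (.4,.8,1.1,1.4,1.6):
    r.servo_line([x,y,z+dz],rot(-.14),v=5); f=fz(5); st("%.1f Fz %.1f"%(dz,f[2]))
    if f[2]<1: break
```

```text
relax twist Fz 13.7 t23.91 p [550.4 239.1 382.7] psi -0.139 F [-3.7 -1.1 12.8] M [-0.45  1.22  0.66] w 11.8 g 62
0.4 Fz 10.4 t24.24 p [550.4 239.1 382.7] psi -0.139 F [-2.7 -0.5 11.4] M [-0.33  0.96  0.65] w 11.8 g 62
0.8 Fz 7.4 t24.57 p [550.5 239.1 382.8] psi -0.139 F [-1.6  0.6  8.2] M [-0.09  0.72  0.67] w 11.7 g 61
1.1 Fz 6.2 t24.91 p [550.5 239.  382.8] psi -0.139 F [-0.4  1.4  6.5] M [-0.03  0.54  0.62] w 12.1 g 61
1.4 Fz 5.5 t25.24 p [550.5 239.  382.8] psi -0.140 F [1.  0.7 5.9] M [-0.21  0.2   0.64] w 12.0 g 61
1.6 Fz 4.1 t25.57 p [550.6 238.9 382.8] psi -0.140 F [2.1 0.6 3.8] M [-0.26 -0.22  0.73] w 11.7 g 61
```

Run:
```python
from h import *
x,y,z=550.3,239.2,float(open("z").read())
r.servo_line([x,y,z+2.1],rot(-.125),v=5); f=fz(5); st("Fz %.1f"%f[2])
r.set_gripper(50); st("open"); r.set_gripper(85)
r.servo_line([x,y,448],v=80); r.servo_line([515,243,448],rot(-.12)); st("up")
im=vision.grab_frame("wrist"); im2=vision.grab_frame("side")
cv2.imwrite("pics/f.png",np.hstack([cv2.resize(im[20:260,210:430],(440,480)),cv2.resize(im2[130:220,280:350],(360,463),interpolation=2)[:480] if 0 else cv2.resize(im2[130:220,280:347],(357,480),interpolation=2)]))
```

```text
Fz -2.4 t25.91 p [550.6 238.9 382.9] psi -0.126 F [ 4.6  1.3 -1.5] M [-0.02 -0.89  0.3 ] w 11.9 g 59
open t26.36 p [550.2 239.2 383.3] psi -0.125 F [ 0.9 -0.3 -0.3] M [-0.01  0.01  0.02] w 49.9 g 0
up t28.14 p [514.7 243.  447.9] psi -0.120 F [ 0.5 -0.3  0. ] M [ 0.02 -0.05  0.01] w 84.8 g 0
```

View pics/f.png

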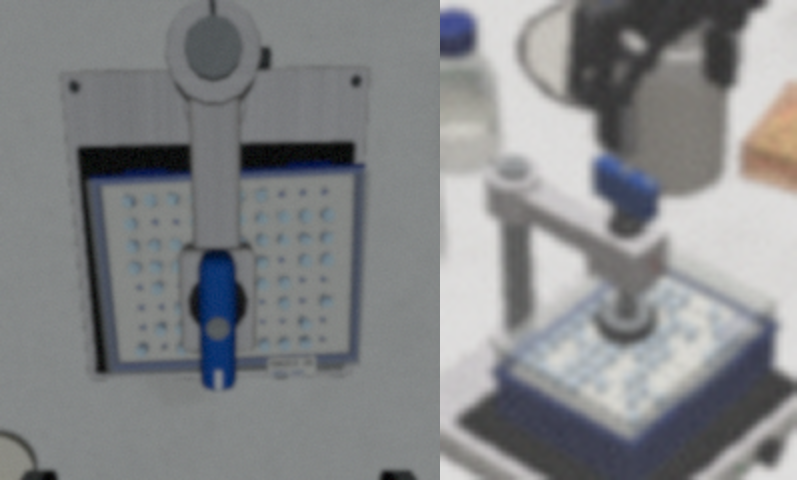

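The handle lies along the arm (locked), the foot rests on the lid and the box has not shifted. Handing in.

```bash
python3 -c "
from h import *
print(r.close_job())"
```

```text
the job is handed in; nothing more can be done
None
```

I clamped the blue box and handed the job in at about 28 s. The rod was pressing at about 12–13 N when I locked the handle against its stop. I couldn't measure the force after letting go; I estimate 8.5–12 N, and the hand-in call gave no verdict.

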